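# Put the print-shop tools back on their shadow boards

### The job

Put the four loose things (the green needle tin, the dabber, the loupe and the graver) back on the four small plywood boards: each goes on the board whose dark silhouette has its shape and size, covering the silhouette, upright where it stands, with the tin turned like its rectangle and the graver's handle over the bulb end of its silhouette. Leave all four lying on their boards, let go and still.

Things in the scene. Friction and masses are not known exactly. Their poses are not given: they have to be found in the camera images.
- needle_tin: Dark green closed flat tin box with a pale label on its lid, 62 (x) x 102 (y) x 28 (z) mm, lid edge 64 x 104, 90 g; the lid stays shut. Loose, lying flat, lid up. Origin at the centre of its underside, y along its length, z up. Grasp across its 64 mm width (along x). Goes on board_tin.
- dabber: Ink dabber standing on its round dark leather pad (66 mm across, 33 mm high) with an upright brown wooden knob above it (neck 26 mm, knob 32 mm across from 57 to 85 mm above the underside). Loose, 140 g. Origin at the centre of its underside, z up; round about z. Grasp the knob at about 70 mm height. Goes on board_dabber.
- loupe: Black round magnifier standing upright, 42 mm across, 40 mm high, 60 g. Loose. Origin at the centre of its underside, z up; round about z. Goes on board_loupe.
- graver: Small engraving tool lying on the bench: brown mushroom-shaped wooden handle (30 mm wide, 27 mm high, from 14 to 56 mm along +y) and a thin steel blade (to -56 mm along y); 112 mm long in all, 35 g. Loose. Origin at the middle of its length at bench height, y along it towards the handle. Grasp across the handle (along x), about 36 mm along +y. It may roll a little about its length. Goes on board_graver.
- graver_handle (a point): Point in the middle of the graver's handle: 36 mm along +y and 13.5 mm up from the graver's origin.
- board_tin: Shadow board with a dark rectangle 64 (x) x 104 (y) mm at its centre; board 90 x 130 mm. Fixed to the bench; 5 mm thick pale plywood, a small steel screw in each corner. Origin at the centre of its underside, so its top is at z = 5 mm in its own frame; z up. The rectangle's long side is along y; the tin may lie either way round. (Behind the work an upright metal shutter spans the bench at about x = 0.70 m: swings at full reach touch it.)
- board_dabber: Shadow board with a dark disc 66 mm across at its centre; board 96 x 96 mm. Fixed to the bench; 5 mm thick pale plywood, a small steel screw in each corner. Origin at the centre of its underside, so its top is at z = 5 mm in its own frame; z up. 
- board_loupe: Shadow board with a dark disc 42 mm across at its centre; board 76 x 76 mm. Fixed to the bench; 5 mm thick pale plywood, a small steel screw in each corner. Origin at the centre of its underside, so its top is at z = 5 mm in its own frame; z up. 
- board_graver: Shadow board with the dark silhouette of the graver, 112 mm long: bulb (30 mm wide) at +y, thin blade to -y; board 64 x 142 mm. Fixed to the bench; 5 mm thick pale plywood, a small steel screw in each corner. Origin at the centre of its underside, so its top is at z = 5 mm in its own frame; z up. The graver's origin belongs over this origin, its y along this y.
- board_graver_handle (a point): Point on top of board_graver where the middle of the graver's handle belongs: 36 mm along +y, 5 mm up from the board's origin.

How it is judged:
At the end, for the whole second after the job is handed in: Tin, dabber and loupe stand on their boards, centred within 12 mm, upright within 0.12 rad, the tin along its rectangle (0.2 rad, either way round); the graver lies on its board, mid-handle within 12 mm of the middle of the bulb end, along the silhouette within 0.25 rad; all released and still (horizontal distance between needle_tin and board_tin below 0.012 m and z of needle_tin in the frame of board_tin between 0.001 and 0.01 m and linear speed of each of needle_tin, dabber, loupe, graver below 0.02 m/s and angle between each of needle_tin, dabber, loupe's own z axis and vertical below 0.12 rad and horizontal distance between dabber and board_dabber below 0.012 m and z of dabber in the frame of board_dabber between 0.001 and 0.01 m and horizontal distance between loupe and board_loupe below 0.012 m and z of loupe in the frame of board_loupe between 0.001 and 0.01 m and horizontal distance between graver and board_graver below 0.03 m and z of graver_handle in the frame of board_graver between 0.012 and 0.026 m and angle between the y axis of graver and the y axis of board_graver, either way round below 0.25 rad and angle between the y axis of needle_tin and the y axis of board_tin, either way round below 0.2 rad and horizontal distance between graver_handle and board_graver_handle below 0.012 m); the robot touches nothing.
It also fails if it takes over 112 s, if anything falls off the work surface, if the arm or the gripper's body presses on something with over 40 N, if the wrist force passes 120 N, or if a joint passes its speed limit or range.

### The arm

A 6-joint arm with a two-finger parallel gripper is mounted at the origin on the work surface; the furniture and walls round the work are solid. World frame = base frame: x ahead of the robot, y to its left, z up, the work surface at z = 0. Lengths are in m, angles in rad, forces in N, time in s.
With the tool pointing down it reaches from about 0.2 to 0.875 m from the base axis. Payload 3.4 kg.
Tool frame: the origin (TCP) lies midway between the tips of the shut fingers; the grasp point (between the pads) lies 19 mm behind it (ctrl.hold_point_z is the distance from the TCP to the grasp point, in m); z points along the fingers, y is the direction in which the jaws open and shut (so a half turn about z gives the same grasp; the last joint's range is limited). The gripper opens to 94 mm and grips with 3 to 60 N. Pads are 16 mm wide; open, the fingers measure 119 mm over their backs; the gripper's body (75 mm by 177 mm) begins 78 mm behind the grasp point.
Start: joints at [-0.121, 0.276, 1.505, -0, 1.361, -0.121], TCP at [0.575, -0, 0.205] pointing down, gripper open.
Joint ranges: [-2.89, 2.89], [-0.75, 2.08], [0.22, 2.7], [-1.18, 4.32], [0.11, 2.71], [-2.7, 2.7]. Speed limits (rad/s): [2.57, 2.57, 3.14, 3.14, 3.14, 3.14].

### API

Orientations are given as [roll, pitch, yaw] about the fixed x, y, z axes, in that order (R = Rz(yaw) Ry(pitch) Rx(roll)).
In Python, from workcell import read_state, viewer, ctrl gives the robot as it stands.
- The arm moves only by the tool carry_out, never from a script. Its argument "plan" is one flat list of numbers, 7 for each row, row after row: the turn, a rotation vector about the tool's x, y, z in rad, then the shift along the tool's x, y, z in mm, then the opening, from 0 (shut) to 1 (fully open). In form: [ax, ay, az, tx, ty, tz, gripper, ax, ay, az, tx, ty, tz, gripper, ...]. A call has 1 to 12 rows; each row shifts and turns the commanded pose from where the row before left it, along the tool's axes as they then stand; what a row does not reach is not made up. A row lasts 1/8 s, in which the tool goes at most 62.5 mm and 10.7 degrees, less where a joint would pass 70% of its speed; a pose out of reach is approached as far as the arm can. A call is refused whole if a number of a shift passes 62.5 or a number of a turn 0.188, either way. A call with a gripper value outside its range is refused whole. The fingers move at their own pace and stop on an object; "force" is the grip in N (left out, the last holds). Time passes only in rows, so rows that do not move let the fingers close. It gives the time, the measured TCP pose, the force and the opening at its end, in the units of the state.
- read_state(): the state, without advancing time (a new reading comes with each control period).
- viewer.camera(name): name is "scene" or "side" or "wrist"; returns (picture, depth): 420x560x3 uint8, red, green, blue; 420x560 float32, m along the optical axis (not along the pixel's ray), 0 where there is no reading.
- viewer.camera_params(name): a dict with "intrinsics" (3x3 intrinsics, pixels), "origin" and "orientation" of the camera in the world. Camera axes: x right, y down, z forward; pixel columns grow to the right and rows downward; lengths in m; the calibration is good to about 2 mm. A picture is of the moment at which its call begins: read the wrist's pose just before it. camera_params takes no time and is no camera call; for the wrist camera it gives the pose at the moment of the call.
- ctrl.job_done(): hands the job in, once; it reports no verdict.
The state is a dict: "time_s": time; "qpos": joint angles; "joint_velocities": joint speeds; "effort": joint torques, N m; "tcp_pos": TCP position; "orientation": TCP orientation; "wrist_force": force on the tool from outside, world axes, zero at the start; "moment": the same for the moment, N m; "grip_width": opening from 0.0 (shut) to 1.0 (fully open).
Only numpy, scipy, OpenCV 4.12 (cv2) and the standard library are available. Lean on these libraries where they do the work, as an engineer would, in place of code of your own. Each camera call takes 0.05 s, during which the arm holds its last target. There are 200 camera calls.

## Working session

There is one attempt and no reset: what is moved stays moved. The work goes in short steps, Python scripts to look and compute and a tool call to move; the robot and the scene stay as the last step left them, time stands still between calls to the robot, and variables do not carry over. Pictures are saved under pics/ and viewed, about 12 in all and at most 16, crops included, and the job is handed in when it is done.

Besides the shell and the picture viewer there is one more tool, called after "Request:" as name(argument=value, ...), one argument or row to a line, values as JSON. carry_out: Moves the arm, as the interface text tells. Its arguments: {"type":"object","properties":{"plan":{"type":"array","items":{"type":"number"}},"force":{"type":"number"}},"required":["plan"]}

```bash
mkdir -p pics; ls; cat > h.py <<'E'
import numpy as np, cv2
from workcell import read_state, viewer, ctrl
from scipy.spatial.transform import Rotation as R
def grab(n,fn=None):
    p=viewer.camera_params(n); im,d=viewer.camera(n)
    if fn: cv2.imwrite('pics/'+fn,im[:,:,::-1])
    return im,d,p
def rot(p):
    o=np.array(p['orientation'],float)
    return o if o.shape==(3,3) else R.from_euler('xyz',o).as_matrix()
def ray(p,u,v,z):
    r=rot(p)@np.linalg.inv(np.array(p['intrinsics']))@np.array([u,v,1.]); o=np.array(p['origin'])
    return o+r*(z-o[2])/r[2]
def cloud(d,p):
    v,u=np.mgrid[:d.shape[0],:d.shape[1]]
    P=np.stack([u,v,np.ones_like(u)],-1)@np.linalg.inv(np.array(p['intrinsics'])).T*d[...,None]
    return P@rot(p).T+np.array(p['origin'])
E
python3 - <<'E'
from h import *
print(read_state())
for n in('scene','side','wrist'):
    im,d,p=grab(n,n+'0.png'); print(n,p); np.savez(f'{n}0.npz',im=im,d=d,P=cloud(d,p))
a=cv2.imread('pics/scene0.png')
E
```

```text
pics
{'time_s': 0.0, 'qpos': array([-1.20981276e-01,  2.76580189e-01,  1.50611281e+00, -4.48508973e-05,
        1.36068445e+00, -1.21020274e-01]), 'joint_velocities': array([-0.00206207,  0.00026586, -0.00014493, -0.0009999 ,  0.0007734 ,
        0.00049714]), 'effort': array([ 1.66144628e-04, -4.04588020e+01, -2.37234324e+01,  7.02253589e-02,
        3.46444664e-02, -1.77189750e-04]), 'tcp_pos': array([5.74438024e-01, 5.64517629e-05, 2.04621283e-01]), 'orientation': array([-3.13981561e+00, -1.71943007e-04,  1.57084457e+00]), 'wrist_force': array([-0.32574017, -0.28814867, -0.12357194]), 'moment': array([-0.02229337, -0.04113877, -0.02100578]), 'grip_width': 1.0000004151096555}
scene {'intrinsics': array([[384.84677585,   0.        , 285.75857328],
       [  0.        , 384.84677585, 212.17166305],
       [  0.        ,   0.        ,   1.        ]]), 'origin': array([ 0.17462115, -0.49864719,  0.63065849]), 'orientation': array([-2.29180914,  0.00739177, -0.57050216])}
side {'intrinsics': array([[435.0113224 ,   0.        , 280.88346441],
       [  0.        , 435.0113224 , 211.09844912],
       [  0.        ,   0.        ,   1.        ]]), 'origin': array([0.30872976, 0.65144225, 0.62605116]), 'orientation': array([-2.33420691e+00,  2.14709141e-03, -2.84612060e+00])}
wrist {'intrinsics': array([[322.37893945,   0.        , 274.76304005],
       [  0.        , 322.37893945, 211.1745586 ],
       [  0.        ,   0.        ,   1.        ]]), 'origin': array([0.57474632, 0.0820836 , 0.38354306]), 'orientation': array([ 2.86257331e+00,  8.81292071e-04, -7.56142385e-04])}
```

View pics/scene0.png

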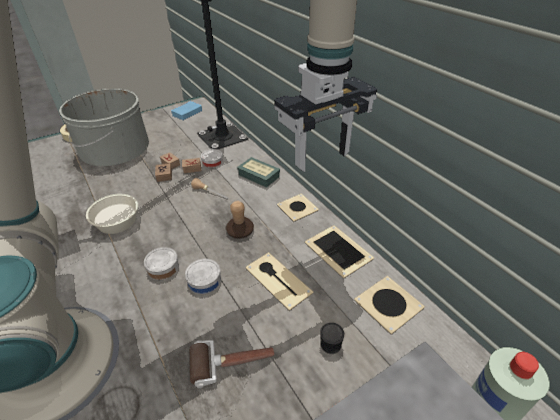

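View pics/side0.png

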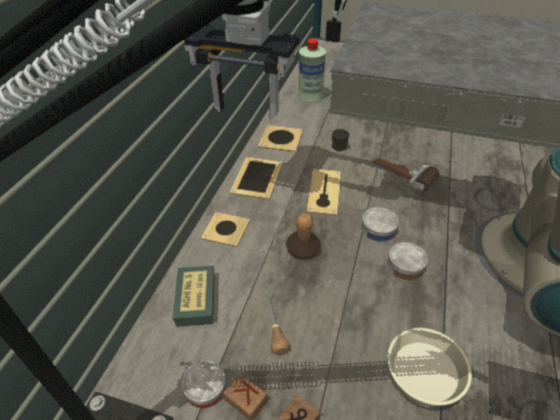

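View pics/wrist0.png

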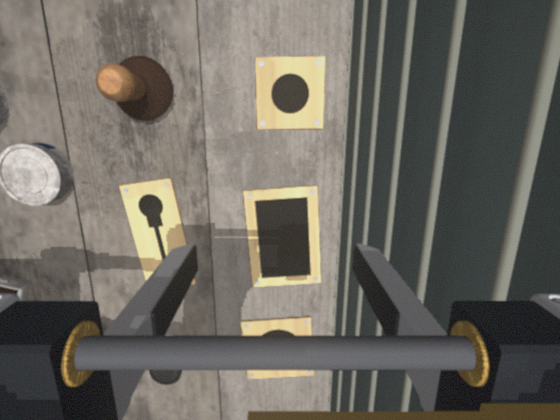

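Everything is visible. In the scene view the tin is at (259,170), dabber (238,218), loupe (332,338) and graver (203,187). The loupe board is at (297,207), tin board (339,250), dabber board (389,303) and graver board (279,280).

```bash
cat > m.py <<'E'
from h import *
def xy(p,c,z): return np.array([ray(p,u,v,z)[:2] for u,v in c.reshape(-1,2)],np.float32)
def boards(n,im,p):
    hsv=cv2.cvtColor(im,cv2.COLOR_RGB2HSV)
    m=cv2.inRange(hsv,(15,50,110),(32,200,255)); m=cv2.morphologyEx(m,cv2.MORPH_OPEN,np.ones((2,2)))
    for c in cv2.findContours(m,cv2.RETR_EXTERNAL,cv2.CHAIN_APPROX_NONE)[0]:
        if cv2.contourArea(c)<400: continue
        r=cv2.minAreaRect(xy(p,cv2.convexHull(c),.005)*1000)
        if min(r[1])<50 or max(r[1])>160: continue
        f=np.zeros_like(m); cv2.drawContours(f,[cv2.convexHull(c)],-1,255,-1); f=cv2.erode(f,np.ones((5,5)))
        dk=((hsv[...,2]<60)&(f>0)).astype(np.uint8)
        cs=cv2.findContours(dk,cv2.RETR_EXTERNAL,cv2.CHAIN_APPROX_NONE)[0]
        print(n,'board',np.round(r[0],1),np.round(r[1],1),round(r[2],1),end=' ')
        if cs:
            k=max(cs,key=cv2.contourArea); s=cv2.minAreaRect(xy(p,k,.005)*1000); print('sil',np.round(s[0],1),np.round(s[1],1),round(s[2],1))
E
python3 - <<'E'
from m import *
for n in('scene','side','wrist'):
    z=np.load(n+'0.npz'); p=viewer.camera_params(n); im=z['im']; boards(n,im,p)
    P=z['P']; d=z['d']
    for nm,(u,v),r in {'scene':[('tin',(259,170),30),('dab',(238,215),32),('loupe',(332,338),22),('grav',(203,187),32)],'side':[('tin',(194,295),42),('dab',(304,235),34),('loupe',(340,139),18),('grav',(277,330),42)],'wrist':[]}[n]:
        Q=P[v-r:v+r,u-r:u+r].reshape(-1,3); Q=Q[(Q[:,2]>.008)&(Q[:,2]<.1)]*1000
        h=np.percentile(Q[:,2],98)
        for lo in ([h-6] if nm!='grav' else [8]):
            T=Q[Q[:,2]>lo]; b=cv2.minAreaRect(T[:,:2].astype(np.float32))
            print(n,nm,'top',round(h,1),len(T),'mean',T.mean(0).round(1),'rect',np.round(b[0],1),np.round(b[1],1),round(b[2],1))
E
```

```text
scene board [ 578.8 -232.4] [96.7 96.2] 4.1 sil [ 580.3 -229.1] [61.4 60.9] 12.4
scene board [429.4 -66.6] [ 65.8 143.1] 8.1 sil [434.9 -60. ] [ 24.7 105.6] 14.8
scene board [590.4 100.7] [77.  77.9] 0.9 sil [592.6 106.8] [31.  37.6] 56.8
scene tin top 41.3 33 mean [698.  326.8  44.2] rect [696.9 331.3] [48.3  7.3] 88.2
scene dab top 84.2 95 mean [429.  107.6  81.9] rect [430.  109.4] [26.3 26.7] 35.8
scene loupe top 40.2 438 mean [ 430.8 -236.9   37.8] rect [ 430.8 -236.8] [40.7 39.8] 54.0
scene grav top 82.0 658 mean [441.8 362.1  24.3] rect [466.  295.4] [133.  380.2] 4.9
side board [183.3 275.3] [ 99.  116.2] 78.7 side board [587.4 110.9] [79.7 82.3] 1.2 sil [590.7 107.7] [34.1 30.4] 16.8
side board [580.9 -58.9] [ 93.6 137.8] 4.4 sil [584.6 -64.2] [58.3 95.4] 4.0
side board [ 574.  -222.4] [ 99.2 105.9] 4.1 sil [ 579.1 -228.8] [57.9 48.8] 16.8
side tin top 29.6 1943 mean [575.  283.1  27.5] rect [576.8 279.3] [ 62.9 105.5] 21.9
side dab top 83.9 146 mean [430.5 116.3  81.8] rect [430.2 116.5] [29.  25.8] 2.3
side loupe top 39.5 150 mean [ 431.  -233.2   36.8] rect [ 430.5 -232.9] [40.  39.5] 60.1
side grav top 26.7 404 mean [416.4 319.8  18.3] rect [420.  299.9] [27.7 79. ] 16.7
wrist board [586.2 -63. ] [ 91.1 131.3] 4.0 sil [586.1 -76.3] [59.7 70.4] 4.2
wrist board [429.5 -53. ] [ 66.4 128.1] 8.5 sil [415.6 -12.4] [7.4 4.1] 66.3
wrist board [592.4 107.9] [76.1 77.1] 90.0
```

```bash
python3 - <<'E'
import numpy as np
s=np.load('scene0.npz')['P']; d=np.load('side0.npz')['P']
for v,u in [(10,208),(60,213),(120,220),(135,222),(350,430),(400,480),(360,525),(300,380-0),(165,259)]: print('scene',u,v,s[v,u].round(3))
for v,u in [(30,60),(5,140),(50,100),(120,20),(330,25),(400,95),(60,400),(70,312),(110,345)]: print('side',u,v,d[v,u].round(3))
for n,P in(('scene',s),('side',d)):
    Q=P.reshape(-1,3); Q=Q[(Q[:,0]>.3)&(Q[:,0]<.69)&(Q[:,1]>-.3)&(Q[:,1]<.6)&(Q[:,2]>.1)]
    H,_,_=np.histogram2d(Q[:,0],Q[:,1],bins=[[.3,.4,.5,.6,.69],np.arange(-.3,.61,.1)]); print(n,H.astype(int).tolist())
E
```

```text
scene 208 10 [0.59  0.522 0.37 ]
scene 213 60 [0.585 0.519 0.245]
scene 220 120 [0.583 0.521 0.063]
scene 222 135 [0.578 0.508 0.018]
scene 430 350 [ 0.487 -0.374  0.136]
scene 480 400 [ 0.487 -0.454  0.135]
scene 525 360 [ 0.562 -0.456  0.161]
scene 380 300 [ 0.569 -0.216  0.005]
scene 259 165 [0.586 0.288 0.028]
side 60 30 [0.455 0.498 0.553]
side 140 5 [0.409 0.504 0.57 ]
side 100 50 [0.428 0.509 0.552]
side 20 120 [0.698 0.343 0.372]
side 25 330 [0.577 0.525 0.295]
side 95 400 [0.634 0.482 0.015]
side 400 60 [ 0.33  -0.469  0.132]
side 312 70 [ 0.551 -0.426  0.094]
side 345 110 [ 0.443 -0.362  0.028]
scene [[0, 0, 0, 0, 0, 0, 0, 0, 317], [0, 0, 389, 255, 0, 0, 0, 0, 0], [0, 0, 5051, 809, 0, 0, 0, 0, 724], [0, 0, 1093, 367, 0, 0, 0, 0, 0]]
side [[0, 0, 0, 0, 0, 0, 0, 1241, 0], [0, 0, 148, 328, 0, 0, 0, 3827, 9430], [0, 0, 389, 3042, 0, 0, 0, 50, 3169], [0, 0, 344, 1344, 0, 0, 0, 0, 0]]
```

Request:
carry_out(
  plan=[0,0,0,46,0,0,1,0,0,0,46,0,0,1,0,0,0,46,0,0,1,0,0,0,46,0,0,1,0,0,0,46,0,0,1,0,0,0,46,0,0,1,0,0,-0.127,0,0,0,1,0,0,-0.127,0,0,0,1,0,0,-0.127,0,0,0,1,0,0,0,0,0,0,1,0,0,0,0,0,0,1],
  force=20,
)

```text
time_s: 1.52
tcp_pos: [0.575, 0.2759, 0.2053]
orientation: [-3.141, 0.0, 1.95]
wrist_force: [-0.5, 0.3, 0.0]
grip_width: 0.999
```

```bash
cat > w.py <<'E'
# wrist look: height-banded minAreaRect of points near an xy (mm)
from h import *
def look(fn,x,y,r,lo,hi):
    s=read_state(); im,d,p=grab('wrist',fn); P=cloud(d,p)*1000
    m=(np.hypot(P[...,0]-x,P[...,1]-y)<r)&(P[...,2]>lo)&(P[...,2]<hi)&(d>0); T=P[m]
    b=cv2.minAreaRect(T[:,:2].astype(np.float32))
    print('t',s['time_s'],'tcp',(s['tcp_pos']*1000).round(1),'yaw',np.degrees(s['orientation'][2]).round(1))
    print(len(T),'mean',T.mean(0).round(1),'rect',np.round(b[0],1),np.round(b[1],1),round(b[2],1),'zmed',np.median(T[:,2]).round(1))
    return im,d,p,P,m
E
python3 - <<'E'
from w import *
look('w1.png',577,279,75,18,40)
E
```

```text
t 1.525 tcp [575.  275.9 205.3] yaw 111.7
4900 mean [575.3 282.2  28.1] rect [576.1 280.2] [ 62.4 102. ] 21.7 zmed 28.1
```

View pics/w1.png

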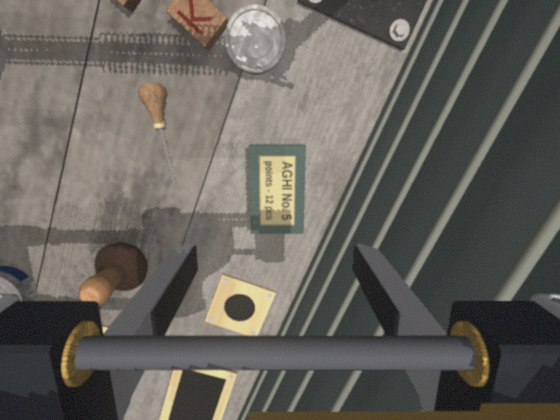

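Request:
carry_out(
  plan=[0,0,0,3.6,2.6,45,1,0,0,0,0,0,50,1,0,0,0,0,0,50,1,0,0,0,0,0,35,1,0,0,0,0,0,20,1,0,0,0,0,0,0,1,0,0,0,0,0,0,0.5,0,0,0,0,0,0,0.5,0,0,0,0,0,0,0.5,0,0,0,0,0,0,0.5,0,0,0,0,0,0,0.5],
  force=20,
)

```text
time_s: 2.95
tcp_pos: [0.5764, 0.2804, 0.0064]
orientation: [3.141, 0.0, 1.952]
wrist_force: [-1.5, -1.2, 5.2]
grip_width: 0.671
```

Request:
carry_out(
  plan=[0,0,0,0,0,-50,0.5,0,0,0,0,0,-50,0.5,0,0,0.155,0,0,0,0.5,0,0,0.156,0,0,0,0.5,0,0,0,-43,-1.8,0,0.5,0,0,0,-43,-1.8,0,0.5,0,0,0,-43,-1.8,0,0.5,0,0,0,-43,-1.8,0,0.5,0,0,0,-43,-1.8,0,0.5,0,0,0,-43,-1.8,0,0.5,0,0,0,-43,-1.8,0,0.5,0,0,0,-42.4,-1.8,0,0.5],
)

```text
time_s: 4.45
tcp_pos: [0.5855, -0.0646, 0.105]
orientation: [-3.141, -0.0, 1.641]
wrist_force: [0.4, -0.7, -0.9]
grip_width: 0.667
```

```bash
python3 - <<'E'
from w import *
from m import boards
im,d,p,P,m=look('w2.png',586,-63,90,90,160)
boards('wrist',im,p)
im,d,p=grab('side','s2.png'); boards('side',im,p)
im,d,p=grab('scene','c2.png'); boards('scene',im,p)
E
```

```text
t 4.45 tcp [585.5 -64.6 105. ] yaw 94.0
21745 mean [584.6 -53.2 128.3] rect [585.  -57.5] [88.1 88.6] 3.8 zmed 126.8
wrist board [ 590.8 -126. ] [ 71.8 135.3] 3.9 sil [ 604.  -143.5] [1.1 0. ] 94.6
wrist board [430.6 -62.4] [ 66.  145.5] 8.3 sil [431.1 -43.9] [26.  71.6] 19.5
side board [155.6 273.1] [ 53.3 106.3] 27.4 side board [587. 111.] [79.1 81.5] 1.0 sil [590.8 107.7] [33.8 30.4] 16.8
side board [580.9 -58.4] [ 93.1 136.8] 4.4 sil [584.7 -64.2] [59.9 96.7] 4.5
scene board [ 578.6 -232.3] [97.2 96.4] 4.1 sil [ 580.6 -228.8] [60.1 61.9] 23.8
scene board [429.3 -66.4] [ 65.7 143.3] 8.2 sil [428.1 -61.6] [ 24.7 105.8] 5.6
scene board [585.4 -69.1] [ 92.6 131.2] 4.0 sil [586.2 -64.6] [ 60.7 100.4] 4.7
scene board [590.3 100.7] [76.5 77.9] 0.7 sil [592.6 106.8] [31.  37.6] 56.8
```

View pics/w2.png

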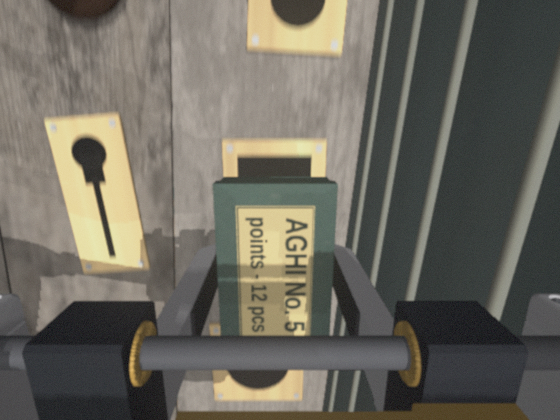

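Request:
carry_out(
  plan=[0,0,0,0.5,0,45,0.5,0,0,0,0,0,30,0.5,0,0,0,0,0,12,0.5,0,0,0,0,0,6,0.5,0,0,0,0,0,0,0.5,0,0,0,0,0,0,0.85,0,0,0,0,0,0,0.9,0,0,0,0,0,0,0.9,0,0,0,0,0,-20,0.9,0,0,0,0,0,-50,0.9,0,0,0,0,0,-50,1,0,0,0,0,0,-50,1],
)

```text
time_s: 6.1
tcp_pos: [0.5855, -0.0628, 0.1843]
orientation: [3.141, 0.0, 1.641]
wrist_force: [0.1, -0.1, -1.0]
grip_width: 0.995
```

```bash
python3 - <<'E'
from w import *
look('w3.png',586,-64,75,20,45)
im,d,p,P,m=look(None,430,115,45,75,90)
im,d,p=grab('side','s3.png'); P=cloud(d,p)*1000
for n,x,y,lo,hi,r in(('tin',586,-64,25,40,75),('dab',430,115,78,90,30),('dabpad',430,115,5,35,45)):
    T=P[(np.hypot(P[...,0]-x,P[...,1]-y)<r)&(P[...,2]>lo)&(P[...,2]<hi)]; b=cv2.minAreaRect(T[:,:2].astype(np.float32)); print(n,np.round(b[0],1),np.round(b[1],1),round(b[2],1),np.median(T[:,2]).round(1))
E
```

```text
t 6.1 tcp [585.5 -62.8 184.3] yaw 94.0
5608 mean [586.3 -59.9  33. ] rect [586.4 -62.4] [ 62.6 102.1] 3.9 zmed 33.1
t 6.15 tcp [589.6 -63.6 191.7] yaw 94.0
10 mean [432.7  98.2  75.6] rect [432.5  98.1] [7.1 0.3] 4.8 zmed 75.5
tin [587.3 -62.5] [ 63.4 108. ] 4.2 32.1
dab [430.1 115.2] [28.5 23.7] 14.6 82.6
dabpad [430.5 118.5] [63.3 56.9] 11.3 21.7
```

Request:
carry_out(
  plan=[0,0,0,37.5,-29.5,0,1,0,0,0,37.5,-29.5,0,1,0,0,0,37.5,-29.5,0,1,0,0,0,37.5,-29.5,0,1,0,0,0,37.5,-29.5,0,1,0,0,0,0,0,0,1,0,0,0,0,0,0,1],
)

```text
time_s: 7.12
tcp_pos: [0.4254, 0.1137, 0.1818]
orientation: [-3.141, 0.001, 1.641]
wrist_force: [0.7, 0.3, 0.2]
grip_width: 1.001
```

```bash
python3 - <<'E'
from w import *
im,d,p,P,m=look('w4.png',430,113,35,76,92)
T=P[m]; T=T[T[:,2]>82]; print('cap',T.mean(0).round(1),len(T))
m2=(np.hypot(P[...,0]-430,P[...,1]-113)<45)&(P[...,2]>15)&(P[...,2]<36); T=P[m2]; print('pad',np.round(cv2.minEnclosingCircle(T[:,:2].astype(np.float32)),1) if 0 else cv2.minEnclosingCircle(T[:,:2].astype(np.float32)))
T=P[m]; print('knob',cv2.minEnclosingCircle(T[:,:2].astype(np.float32)))
E
```

```text
t 7.125 tcp [425.4 113.7 181.8] yaw 94.0
873 mean [430.1 115.   81.8] rect [430.  113.7] [30.3 30.4] 5.4 zmed 82.4
cap [430.4 114.   83.6] 470
pad ((430.84564208984375, 113.43778991699219), 32.53165817260742)
knob ((430.230712890625, 113.41295623779297), 15.64793872833252)
```

View pics/w4.png

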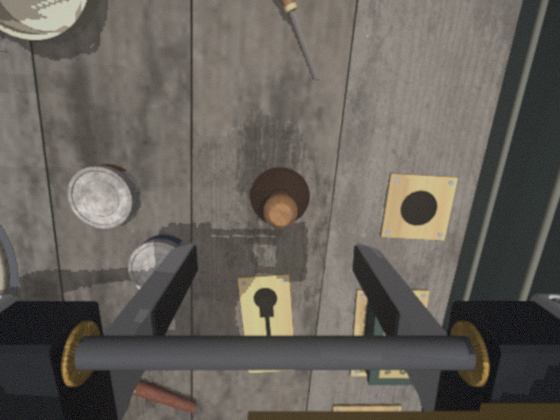

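Request:
carry_out(
  plan=[0,0,0,-0.5,5,45,1,0,0,0,0,0,45,1,0,0,0,0,0,30,1,0,0,0,0,0,11,1,0,0,0,0,0,0,1,0,0,0,0,0,0,0.2,0,0,0,0,0,0,0.2,0,0,0,0,0,0,0.2,0,0,0,0,0,0,0.2,0,0,0,0,0,0,0.2,0,0,0,0,0,-20,0.2,0,0,0,0,0,-40,0.2],
)

```text
time_s: 8.68
tcp_pos: [0.4289, 0.1137, 0.1109]
orientation: [-3.137, 0.0, 1.641]
wrist_force: [1.3, -0.2, 0.8]
grip_width: 0.292
```

Request:
carry_out(
  plan=[0,0,0,-39.2,13.9,0,0.2,0,0,0,-39.2,13.9,0,0.2,0,0,0,-39.2,13.9,0,0.2,0,0,0,-39.2,13.9,0,0.2,0,0,0,-39.2,13.9,0,0.2,0,0,0,-39.2,13.9,0,0.2,0,0,0,-39.2,13.9,0,0.2,0,0,0,-39.2,13.9,0,0.2,0,0,0,-39.2,13.9,0,0.2,0,0,0,0,0,0,0.2,0,0,0,0,0,0,0.2],
)

```text
time_s: 10.05
tcp_pos: [0.5792, -0.2286, 0.111]
orientation: [-3.14, -0.002, 1.64]
wrist_force: [-0.4, 0.1, 0.1]
grip_width: 0.201
```

```bash
python3 - <<'E'
from w import *
from m import boards
s=read_state(); print(s['tcp_pos'],s['grip_width'])
im,d,p=grab('wrist','w5.png'); boards('wrist',im,p)
im,d,p=grab('side','s5.png'); boards('side',im,p)
im,d,p=grab('scene','c5.png'); boards('scene',im,p)
E
```

```text
[ 0.57920165 -0.22860106  0.11098691] 0.20050153989300223
wrist board [ 579.6 -227.1] [96.6 95.2] 4.0 sil [ 576.5 -251.4] [15.4 36.8] 66.1
wrist board [587.8 -92.5] [90.6 70.9] 3.9 sil [ 614.1 -110. ] [0. 0.] 0.0
wrist board [435.7 -98.5] [65.3 66.8] 8.1 sil [433.4 -90.9] [ 3.5 46.7] 8.2
side board [182.8 276.5] [ 98.5 118.1] 72.5 side board [587.2 111.1] [79.6 81.6] 1.2 sil [590.7 107.7] [33.5 30.4] 16.8
side board [580.4 -59. ] [ 93. 138.] 3.7 sil [561.7 -66.6] [13.3 91.3] 3.7
side board [ 574.1 -221.4] [ 99.4 104.3] 4.2 sil [ 577.9 -229.2] [55.5 48.8] 16.8
scene board [ 578.7 -232.4] [97.  96.6] 4.0 sil [ 580.3 -228.5] [61.1 61.2] 44.2
scene board [429.3 -66.5] [ 65.2 142.6] 7.8 sil [434.9 -60. ] [ 24.7 105.6] 14.8
scene board [584.2 -69.2] [ 90.5 131.2] 4.2 sil [568.8 -76.3] [ 55.  114.7] 32.8
scene board [590.5 100.7] [77.  77.9] 0.7 sil [592.6 106.8] [31.  37.6] 56.8
```

View pics/c5.png

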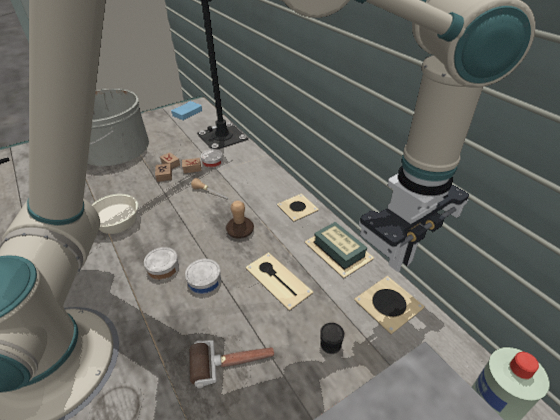

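The scene view shows the dabber still standing at (238,218). I lifted before the fingers had shut, so I'll go back and give the closing more time.

Request:
carry_out(
  plan=[0,0,0,39.1,-13.8,0,0.6,0,0,0,39.1,-13.8,0,0.6,0,0,0,39.1,-13.8,0,0.6,0,0,0,39.1,-13.8,0,0.6,0,0,0,39.1,-13.8,0,0.6,0,0,0,39.1,-13.8,0,0.6,0,0,0,39.1,-13.8,0,0.6,0,0,0,39.1,-13.8,0,0.6,0,0,0,39.1,-13.8,0,0.6,0,0,0,0,0,0,0.6],
)

```text
time_s: 11.45
tcp_pos: [0.4292, 0.1153, 0.1118]
orientation: [-3.141, -0.001, 1.646]
wrist_force: [-0.5, -0.2, 0.4]
grip_width: 0.599
```

```bash
python3 - <<'E'
from w import *
im,d,p,P,m=look('w6.png',430,113,45,76,92)
T=P[m]; print('knob',cv2.minEnclosingCircle(T[:,:2].astype(np.float32)))
m=(np.hypot(P[...,0]-430,P[...,1]-113)<45)&(P[...,2]>15)&(P[...,2]<36); T=P[m]; print('pad',cv2.minEnclosingCircle(T[:,:2].astype(np.float32)))
E
```

```text
t 11.45 tcp [429.2 115.3 111.8] yaw 94.3
1421 mean [430.2 115.7  81.8] rect [430.4 113.9] [29.9 31.2] 3.1 zmed 82.4
knob ((430.626953125, 113.7665023803711), 15.740708351135254)
pad ((430.870361328125, 113.65544128417969), 32.296451568603516)
```

Dabber unmoved at (430.6,113.7).

Request:
carry_out(
  plan=[0,0,0,-1.6,1.4,30,0.6,0,0,0,0,0,30,0.6,0,0,0,0,0,0,0.6,0,0,0,0,0,0,0.2,0,0,0,0,0,0,0.2,0,0,0,0,0,0,0.2,0,0,0,0,0,0,0.2,0,0,0,0,0,0,0.2,0,0,0,0,0,0,0.2,0,0,0,0,0,0,0.2],
  force=25,
)

```text
time_s: 12.75
tcp_pos: [0.4339, 0.1116, 0.0523]
orientation: [3.139, 0.0, 1.641]
wrist_force: [0.6, 0.6, 6.8]
grip_width: 0.324
```

Request:
carry_out(
  plan=[0,0,0,0,0,-20,0.2,0,0,0,0,0,-40,0.2,0,0,0,-39.2,13.8,0,0.2,0,0,0,-39.2,13.8,0,0.2,0,0,0,-39.2,13.8,0,0.2,0,0,0,-39.2,13.8,0,0.2,0,0,0,-39.2,13.8,0,0.2,0,0,0,-39.2,13.8,0,0.2,0,0,0,-39.2,13.8,0,0.2,0,0,0,-39.2,13.8,0,0.2,0,0,0,-37,13.8,0,0.2,0,0,0,0,0,0,0.2],
)

```text
time_s: 14.25
tcp_pos: [0.5821, -0.2321, 0.1104]
orientation: [-3.141, 0.0, 1.638]
wrist_force: [-0.7, 0.1, -0.8]
grip_width: 0.324
```

```bash
cat > at.py <<'E'
# circles at given height bands from all three cameras
from h import *
def at(x,y,r,lo,hi,cams=('scene','side','wrist'),tag=None):
    s=read_state(); print('t',s['time_s'],'tcp',(s['tcp_pos']*1000).round(1),s['orientation'].round(3),s['grip_width'])
    for n in cams:
        im,d,p=grab(n,f'{tag}_{n}.png' if tag else None); P=cloud(d,p)*1000
        T=P[(np.hypot(P[...,0]-x,P[...,1]-y)<r)&(P[...,2]>lo)&(P[...,2]<hi)&(d>0)]
        if len(T)<20: print(n,len(T)); continue
        b=cv2.minAreaRect(T[:,:2].astype(np.float32)); print(n,len(T),np.round(b[0],1),np.round(b[1],1),round(b[2],1),'z',np.percentile(T[:,2],[2,50,98]).round(1))
E
python3 - <<'E'
from at import *
at(580,-229,55,45,97,tag='a7')
E
```

```text
t 14.25 tcp [ 582.1 -232.1  110.4] [-3.141  0.     1.638] 0.324294711603018
scene 737 [ 575.4 -236. ] [54.3 63.6] 41.1 z [67.2 81.  93.1]
side 388 [ 578.5 -222.6] [63.1 57.8] 14.8 z [64.  78.8 94.6]
wrist 3817 [ 577.2 -215.7] [65.8 43.2] 2.6 z [71.7 81.3 89.4]
```

View pics/a7_scene.png

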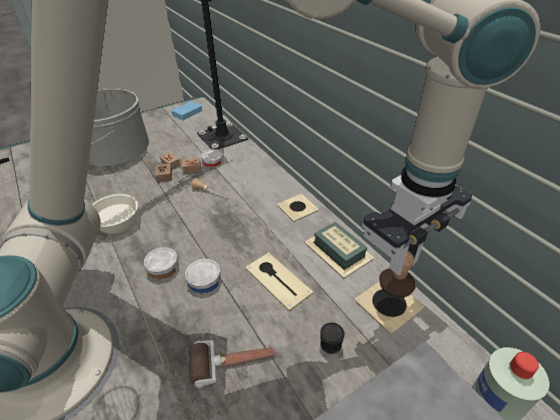

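Request:
carry_out(
  plan=[0,0,0,0.6,2,30,0.2,0,0,0,0,0,12,0.2,0,0,0,0,0,6,0.2,0,0,0,0,0,4,0.2,0,0,0,0,0,0,0.2],
)

```text
time_s: 15.02
tcp_pos: [0.5835, -0.2289, 0.0598]
orientation: [3.141, 0.0, 1.641]
wrist_force: [-0.2, -0.5, -1.6]
grip_width: 0.327
```

```bash
python3 - <<'E'
from at import *
print(read_state()['wrist_force'])
at(580,-229,50,24,44,cams=('scene','wrist'))
E
```

```text
[-0.15333205 -0.53086076 -1.57537486]
t 15.025 tcp [ 583.5 -228.9   59.8] [3.141 0.    1.641] 0.32677329362163127
scene 547 [ 576.2 -232. ] [52.2 61.4] 41.6 z [24.2 31.1 40. ]
wrist 3318 [ 580.1 -216.1] [62.5 41.8] 1.7 z [24.5 31.2 38.3]
```

Request:
carry_out(
  plan=[0,0,0,-0.5,0,2.2,0.2,0,0,0,0,0,0,0.2,0,0,0,0,0,0,0.6,0,0,0,0,0,0,0.7,0,0,0,0,0,0,0.7,0,0,0,0,0,0,0.7,0,0,0,0,0,-30,0.7,0,0,0,0,0,-50,0.7,0,0,0,0,0,-40,0.7,0,0,0,0,0,0,0.7],
)

```text
time_s: 16.38
tcp_pos: [0.5855, -0.2304, 0.1813]
orientation: [3.135, 0.004, 1.641]
wrist_force: [0.3, 0.2, -0.8]
grip_width: 0.698
```

```bash
python3 - <<'E'
from at import *
at(580,-229,45,78,95,cams=('scene','side','wrist'),tag='a8')
at(580,-229,45,24,42,cams=('wrist','scene'))
at(431,-235,40,34,46,cams=('wrist','scene','side'))
E
```

```text
t 16.375 tcp [ 585.5 -230.4  181.3] [3.135 0.004 1.641] 0.6984735646971971
scene 206 [ 580.7 -230.9] [26.8 30.5] 37.0 z [78.7 86.6 90.7]
side 93 [ 580.6 -222.3] [28.7 23. ] 17.4 z [78.6 84.6 89.2]
wrist 961 [ 579.8 -227.1] [30.2 30.7] 4.5 z [80.5 87.3 90.1]
t 16.525 tcp [ 582.5 -228.9  176.1] [-3.140e+00 -1.000e-03  1.641e+00] 0.7009252557758711
wrist 1440 [ 580.6 -223.7] [50.9 59.6] 88.2 z [24.3 28.7 35.1]
scene 480 [ 577.6 -231.4] [53.  58.6] 37.2 z [24.3 28.8 38.6]
t 16.625 tcp [ 582.3 -228.8  175.4] [-3.139e+00 -2.000e-03  1.641e+00] 0.6978285177664659
wrist 1349 [ 431.  -234.4] [41.9 41.2] 60.0 z [35.5 37.5 39.9]
scene 442 [ 430.8 -236.5] [40.1 39.6] 51.9 z [35.  37.8 40.6]
side 151 [ 431.1 -233.2] [38.5 40.3] 12.3 z [34.1 36.7 39.5]
```

View pics/a8_wrist.png

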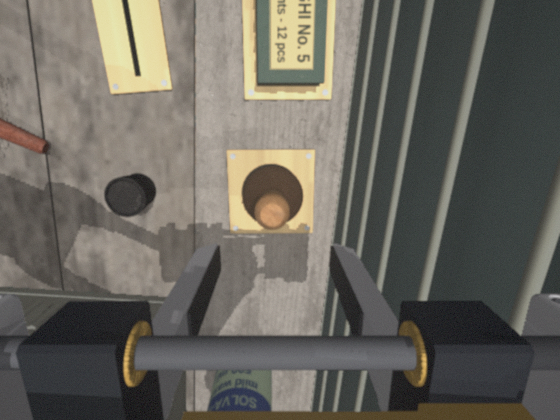

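Request:
carry_out(
  plan=[0,0,0,1.2,-37.9,0,0.8,0,0,0,1.2,-37.9,0,0.8,0,0,0,1.2,-37.9,0,0.8,0,0,0,1.2,-37.9,0,0.8,0,0,0,0,0,40,0.8,0,0,0,0,0,45,0.8,0,0,0,0,0,30,0.8,0,0,0,0,0,0,0.8,0,0,0,0,0,0,0.8],
)

```text
time_s: 17.9
tcp_pos: [0.4325, -0.2357, 0.063]
orientation: [3.141, 0.001, 1.641]
wrist_force: [0.4, -0.3, 1.0]
grip_width: 0.8
```

```bash
python3 - <<'E'
from at import *
at(431,-235,30,34,46,cams=('wrist',))
E
```

```text
t 17.9 tcp [ 432.5 -235.7   63. ] [3.141e+00 1.000e-03 1.641e+00] 0.8000881768984162
wrist 2844 [ 430.5 -234.3] [41.2 42. ] 5.9 z [35.9 37.6 39.9]
```

Request:
carry_out(
  plan=[0,0,0,1.5,-1.9,20,0.8,0,0,0,0,0,25,0.8,0,0,0,0,0,11,0.8,0,0,0,0,0,0,0.8,0,0,0,0,0,0,0.3,0,0,0,0,0,0,0.3,0,0,0,0,0,0,0.3,0,0,0,0,0,0,0.3,0,0,0,0,0,0,0.3,0,0,0,0,0,0,0.3,0,0,0,0,0,0,0.3],
  force=20,
)

```text
time_s: 19.32
tcp_pos: [0.4301, -0.234, 0.0065]
orientation: [3.141, 0.0, 1.641]
wrist_force: [-0.3, 0.3, 4.2]
grip_width: 0.432
```

Request:
carry_out(
  plan=[0,0,0,0,0,-30,0.3,0,0,0,0,0,-45,0.3,0,0,0,0,0,-30,0.3,0,0,0,36.6,20.6,0,0.3,0,0,0,36.6,20.6,0,0.3,0,0,0,36.6,20.6,0,0.3,0,0,0,36.6,20.6,0,0.3,0,0,0,36.6,20.6,0,0.3,0,0,0,36.6,20.6,0,0.3,0,0,0,36.6,20.6,0,0.3,0,0,0,36.6,20.6,0,0.3,0,0,0,36.6,20.6,0,0.3],
)

```text
time_s: 20.82
tcp_pos: [0.5916, 0.109, 0.1106]
orientation: [-3.14, 0.0, 1.641]
wrist_force: [-0.1, 0.3, -0.7]
grip_width: 0.433
```

Request:
carry_out(
  plan=[0,0,0,0,0,30,0.3,0,0,0,0,0,30,0.3,0,0,0,0,0,0,0.3],
)

```text
time_s: 21.2
tcp_pos: [0.589, 0.1077, 0.0485]
orientation: [-3.135, 0.0, 1.641]
wrist_force: [-0.7, 0.0, 1.0]
grip_width: 0.431
```

```bash
python3 - <<'E'
from at import *
from m import boards
at(592,107,40,65,95,cams=('wrist','scene','side'),tag='a9')
for n in('wrist','side','scene'):
    im=cv2.imread(f'pics/a9_{n}.png')[:,:,::-1].copy(); boards(n,im,viewer.camera_params(n))
E
```

```text
t 21.2 tcp [589.  107.7  48.5] [-3.135  0.     1.641] 0.4308138899766003
wrist 6908 [586.1 108.1] [42.3 62.1] 76.6 z [67.1 79.5 93.1]
scene 336 [590.5 102.9] [65.3 37.8] 19.1 z [65.9 80.5 93.5]
side 565 [588.9 108.8] [41.  63.1] 76.1 z [66.  81.4 93.6]
wrist board [595.8 117. ] [77.5 59.1] 0.9 sil [594.2 101.3] [44.9 23.6] 1.5
side board [155.9 274.7] [ 55.3 109.5] 26.6 side board [587.3 112.4] [79.1 79.6] 1.9 sil [590.6 106.2] [36.4 33.3] 16.8
side board [425.1 -57.5] [ 70.  149.4] 8.0 sil [423.9 -27.5] [21.3 31.5] 16.8
side board [ 574. -222.] [ 99.2 105.2] 4.2 sil [ 573.4 -218.1] [58.6 28.3] 25.9
scene board [ 578.6 -232.3] [97.2 96.4] 4.1 sil [ 575.7 -230.6] [55.3 56.7] 57.4
scene board [429.9 -66.1] [ 66.1 144.2] 7.4 sil [428.9 -61.5] [ 23.1 105.8] 5.6
scene board [584.2 -69. ] [ 90.5 131.5] 4.2 sil [587.1 -64. ] [ 62.2 101.7] 4.2
scene board [590.5 100.5] [77.3 78.1] 0.9 sil [592.6 106.8] [31.  37.6] 56.8
```

View pics/a9_side.png

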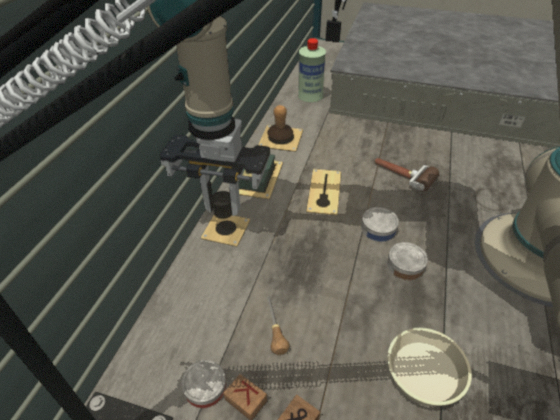

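Request:
carry_out(
  plan=[0,0,0,0,0,20,0.3,0,0,0,0,0,12,0.3,0,0,0,0,0,0,0.3,0,0,0,0,0,0,0.3],
)

```text
time_s: 21.85
tcp_pos: [0.5923, 0.1078, 0.02]
orientation: [3.14, 0.0, 1.641]
wrist_force: [-0.2, 0.9, -1.2]
grip_width: 0.432
```

Request:
carry_out(
  plan=[0,0,0,0,-0.5,7.5,0.3,0,0,0,0,0,1,0.3,0,0,0,0,0,0,0.3,0,0,0,0,0,0,0.55,0,0,0,0,0,0,0.7,0,0,0,0,0,0,0.7,0,0,0,0,0,0,0.7,0,0,0,0,0,-30,0.7,0,0,0,0,0,-50,0.7,0,0,0,0,0,-50,0.8,0,0,0,0,0,-40,0.8,0,0,0,0,0,0,0.8],
)

```text
time_s: 23.35
tcp_pos: [0.5935, 0.1079, 0.1846]
orientation: [3.134, 0.0, 1.641]
wrist_force: [-0.2, -0.2, -1.2]
grip_width: 0.801
```

```bash
python3 - <<'E'
from at import *
at(592,107,35,36,55,cams=('wrist','scene','side'),tag='a10')
at(418,315,60,6,40,cams=('wrist','side'))
E
```

```text
t 23.35 tcp [593.5 107.9 184.6] [3.134 0.    1.641] 0.8008826647499229
wrist 1291 [592.  107.7] [41.3 41. ] 4.5 z [40.6 42.6 45.1]
scene 178 [591.9 104.6] [41.8 39.2] 55.6 z [36.8 42.2 45.4]
side 299 [592.3 107.7] [38.5 41.8] 20.7 z [36.7 41.8 44.5]
t 23.5 tcp [590.2 107.7 179.5] [-3.139  0.     1.641] 0.795875662390997
wrist 147 [439.6 275.1] [ 4.6 28.7] 27.1 z [ 6.3  8.5 10.9]
side 423 [421.2 298.3] [27.8 82.2] 18.0 z [ 6.7 18.2 26.3]
```

Request:
carry_out(
  plan=[0,0,0,34.4,-26.3,0,0.8,0,0,0,34.4,-26.3,0,0.8,0,0,0,34.4,-26.3,0,0.8,0,0,0,34.4,-26.3,0,0.8,0,0,0,34.4,-26.3,0,0.8,0,0,0,34.4,-26.3,0,0.8,0,0,-0.122,0,0,0,0.8,0,0,-0.122,0,0,0,0.8,0,0,0,0,0,0,0.8,0,0,0,0,0,0,0.8],
)

```text
time_s: 24.85
tcp_pos: [0.4191, 0.3023, 0.18]
orientation: [-3.14, 0.0, 1.883]
wrist_force: [0.3, -0.3, -0.3]
grip_width: 0.799
```

```bash
cat > g.py <<'E'
from h import *
def axis(T):
    c=T.mean(0); w,V=np.linalg.eigh(np.cov((T-c).T)); v=V[:,1]; return c,np.degrees(np.arctan2(v[1],v[0]))%180
def graver(x,y,lo=5,hi=40,fn=None,zb=0,r=75):
    s=read_state(); print('t',s['time_s'],'tcp',(s['tcp_pos']*1000).round(1),s['orientation'].round(3),s['grip_width'])
    im,d,p=grab('wrist',fn); P=cloud(d,p)*1000
    near=(np.hypot(P[...,0]-x,P[...,1]-y)<r)&(d>0)
    T=P[near&(P[...,2]>zb+9)&(P[...,2]<hi)]; b=cv2.minAreaRect(T[:,:2].astype(np.float32)); print('handle',len(T),np.round(b[0],1),np.round(b[1],1),round(b[2],1),'pca',axis(T[:,:2]),'ztop',np.percentile(T[:,2],98))
    T=P[near&(P[...,2]>zb+lo)&(P[...,2]<hi)]; b=cv2.minAreaRect(T[:,:2].astype(np.float32)); print('all',len(T),np.round(b[0],1),np.round(b[1],1),round(b[2],1),'pca',axis(T[:,:2]))
E
python3 - <<'E'
from g import *
graver(418,305,fn='w11.png')
E
```

```text
t 24.85 tcp [419.1 302.3 180. ] [-3.14   0.     1.883] 0.7990210147649951
handle 830 [427.3 302.6] [28.8 79.2] 32.4 pca (array([416.49877728, 318.30584895]), np.float64(117.85211225592285)) ztop 26.598899263233857
all 923 [434.6 291.1] [ 28.8 106.4] 32.4 pca (array([419.09903676, 313.42071414]), np.float64(117.87101948187366))
```

View pics/w11.png

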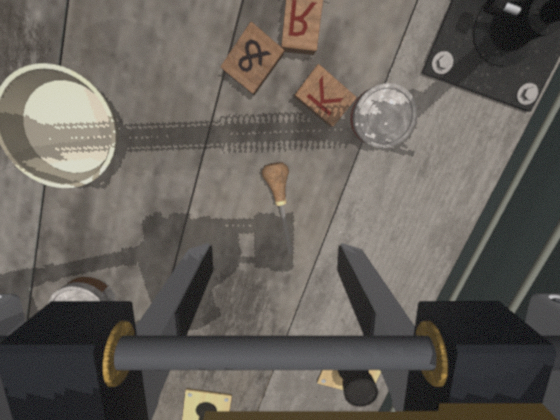

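Request:
carry_out(
  plan=[0,0,-0.175,0,0,0,0.6,0,0,0,16,7,30,0.6,0,0,0,0,0,45,0.6,0,0,0,0,0,45,0.6,0,0,0,0,0,0,0.6,0,0,0,0,0,0,0.6],
  force=15,
)

```text
time_s: 25.65
tcp_pos: [0.4191, 0.3205, 0.062]
orientation: [3.14, -0.0, 2.059]
wrist_force: [0.1, -0.4, 0.8]
grip_width: 0.601
```

```bash
python3 - <<'E'
from g import *
graver(418,305,fn='w12.png')
E
```

```text
t 25.65 tcp [419.1 320.5  62. ] [ 3.14  -0.     2.059] 0.6007158927656397
handle 1689 [424.3 302. ] [28.9 77.6] 27.4 pca (array([415.46752274, 320.06246244]), np.float64(118.08596362142069)) ztop 26.364033396750546
all 1900 [431.3 288.6] [ 28.9 107.8] 27.4 pca (array([418.04917459, 315.23253366]), np.float64(118.1374713906798))
```

View pics/w12.png

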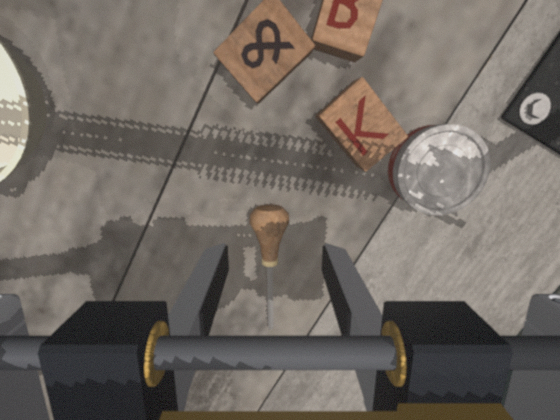

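Request:
carry_out(
  plan=[0,0,0,0,-4.3,30,0.6,0,0,0,0,0,18,0.6,0,0,0,0,0,9,0.6,0,0,0,0,0,0,0.6,0,0,0,0,0,0,0.1,0,0,0,0,0,0,0.1,0,0,0,0,0,0,0.1,0,0,0,0,0,0,0.1,0,0,0,0,0,0,0.1,0,0,0,0,0,0,0.1,0,0,0,0,0,0,0.1],
  force=15,
)

```text
time_s: 27.08
tcp_pos: [0.4146, 0.3182, 0.0041]
orientation: [3.141, 0.0, 2.06]
wrist_force: [-0.1, -0.5, 4.6]
grip_width: 0.296
```

Request:
carry_out(
  plan=[0,0,0,0,0,-25,0.1,0,0,0,0,0,-45,0.1,0,0,0.174,0,0,0,0.1,0,0,0.173,0,0,0,0.1,0,0,0,-42.9,-4.9,0,0.1,0,0,0,-42.9,-4.9,0,0.1,0,0,0,-42.9,-4.9,0,0.1,0,0,0,-42.9,-4.9,0,0.1,0,0,0,-42.9,-4.9,0,0.1,0,0,0,-42.9,-4.9,0,0.1,0,0,0,-42.9,-4.9,0,0.1,0,0,0,-42.9,-4.9,0,0.1],
)

```text
time_s: 28.58
tcp_pos: [0.4234, -0.0286, 0.0734]
orientation: [-3.141, -0.0, 1.713]
wrist_force: [0.2, -0.0, -0.0]
grip_width: 0.298
```

Request:
carry_out(
  plan=[0,0,0,0,0,0,0.1,0,0,0,0,0,0,0.1],
)

```text
time_s: 28.82
tcp_pos: [0.4234, -0.0269, 0.0734]
orientation: [-3.14, -0.001, 1.712]
wrist_force: [-0.7, 0.3, -1.5]
grip_width: 0.296
```

```bash
python3 - <<'E'
from h import *
from g import axis
from m import boards,xy
s=read_state(); print(s['time_s'],s['tcp_pos'],s['orientation'],s['grip_width'])
ims={}
for n in('scene','side','wrist'):
    im,d,p=grab(n,f'a13_{n}.png'); boards(n,im,p)
    P=cloud(d,p)*1000; T=P[(np.hypot(P[...,0]-425,P[...,1]+40)<70)&(P[...,2]>60)&(P[...,2]<84)&(d>0)]
    if len(T)>20: print(n,'held',len(T),axis(T[:,:2]),np.percentile(T[:,2],[2,98]))
    # silhouette bulb: dark pixels near
    g=cv2.cvtColor(im,cv2.COLOR_RGB2HSV)[...,2]
    Q=np.array([ray(p,u,v,.005)[:2] for v in range(420) for u in range(560)]).reshape(420,560,2)*1000 if n!='wrist' else None
    if Q is not None:
        k=(np.hypot(Q[...,0]-425,Q[...,1]+27)<24)&(g<55)
        kk=cv2.findContours(k.astype(np.uint8),cv2.RETR_EXTERNAL,cv2.CHAIN_APPROX_NONE)[0]
        c=max(kk,key=cv2.contourArea); B=xy(p,c,.005)*1000; print('bulb',cv2.minEnclosingCircle(B),B.min(0),B.max(0))
E
```

```text
28.825 [ 0.42335002 -0.02685178  0.07335842] [-3.14044512e+00 -1.03214216e-03  1.71197964e+00] 0.2961622496258067
scene board [ 578.6 -232.3] [97.2 96.4] 4.1 sil [ 577.8 -230.8] [56.9 58.6] 69.1
scene board [429.5 -66.5] [ 66.1 143.1] 8.3 sil [428.1 -61.6] [ 24.7 105.8] 5.6
scene board [584.2 -69.2] [ 90.5 131.2] 4.2 sil [568.8 -76.3] [ 55.  114.7] 32.8
scene held 132 (array([428.61697671, -57.29142284]), np.float64(98.5960164574747)) [72.27214455 83.7469271 ]
bulb ((424.14068603515625, -29.627737045288086), 20.75507926940918) [412.98666  -50.026566] [436.7856   -9.12498]
side board [183.3 274.1] [ 98.  114.8] 75.4 side board [587.2 111.3] [78.7 81.1] 0.9 sil [592.5 103.2] [36.4 42.3] 31.0
side board [425.9 -54.2] [ 70.6 146.5] 9.4 sil [420.8 -35.2] [47.3 21.5] 85.2
side board [580.6 -58.9] [ 92.8 137.2] 3.7 sil [570.6 -66.1] [31.1 91.3] 3.7
side held 133 (array([424.72257916, -25.44977319]), np.float64(99.10510944924911)) [71.57751941 83.95847406]
bulb ((424.1285400390625, -30.785789489746094), 19.3104305267334) [413.90164  -49.967274] [432.07986  -11.604303]
wrist board [434.2 -94.6] [58.3 72.3] 8.2 wrist board [583.2 -37. ] [90.8 80. ] 4.2 sil [573.1 -27.4] [90.1 48.2] 41.4
wrist board [423.1 -17. ] [64.9 55.8] 8.2 sil [415.5 -20.5] [13. 22.] 24.5
wrist board [588.8 108.1] [71.9 76.3] 0.7 sil [590.7 106.3] [37.8 44.6] 21.8
wrist held 752 (array([424.29429343, -29.75879032]), np.float64(98.69732368562707)) [72.39143532 83.8778801 ]
```

View pics/a13_scene.png

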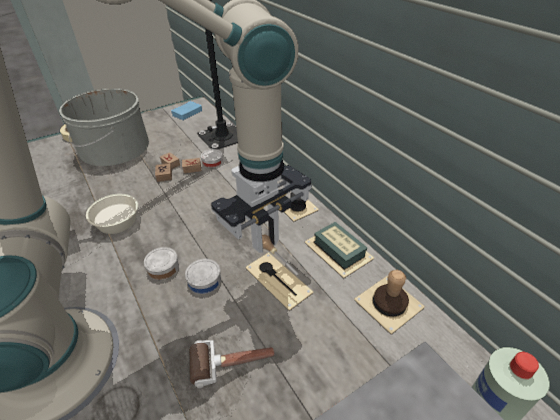

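Request:
carry_out(
  plan=[0,0,0,-0.8,0.6,35,0.1,0,0,0,0,0,18,0.1,0,0,0,0,0,8,0.1,0,0,0,0,0,2.8,0.1,0,0,0,0,0,0,0.1,0,0,0,0,0,0,0.4,0,0,0,0,0,0,0.5,0,0,0,0,0,0,0.6,0,0,0,0,0,0,0.6,0,0,0,0,0,-30,0.6,0,0,0,0,0,-50,0.6,0,0,0,0,0,-60,0.6],
)

```text
time_s: 30.48
tcp_pos: [0.4238, -0.0278, 0.1508]
orientation: [-3.139, -0.001, 1.713]
wrist_force: [-0.0, 0.8, 1.0]
grip_width: 0.597
```

Request:
carry_out(
  plan=[0,0,0,-30,0,-60,0.6,0,0,0,-30,0,-40,0.6,0,0,0,0,0,0,0.6,0,0,0,0,0,0,0.6],
)

```text
time_s: 30.98
tcp_pos: [0.432, -0.0848, 0.2448]
orientation: [-3.14, -0.001, 1.712]
wrist_force: [0.4, 0.5, -0.8]
grip_width: 0.598
```

```bash
python3 - <<'E'
from g import *
from at import at
graver(428,-45,fn='w14.png',zb=5,r=65)
at(580,-228,30,78,95,tag='f1'); at(592,107,35,36,55,cams=('wrist','side')); at(586,-63,75,25,45,cams=('wrist','side'))
a=[cv2.imread(f'pics/{n}') for n in('w14.png','f1_scene.png')]
cv2.imwrite('pics/final.png',np.vstack([cv2.resize(a[0],(400,300)),cv2.resize(a[1],(400,300))]))
E
```

```text
t 30.975 tcp [432.  -84.8 244.8] [-3.140e+00 -1.000e-03  1.712e+00] 0.5984877052028486
handle 667 [433.2 -41.4] [29.1 71. ] 21.4 pca (array([425.88264962, -29.91035018]), np.float64(98.83715791770263)) ztop 31.763703632390616
all 749 [436.4 -56.6] [ 29.3 101.2] 17.7 pca (array([426.82686017, -35.96035871]), np.float64(98.84091342851373))
t 31.025 tcp [431.6 -84.5 244.3] [-3.139e+00 -2.000e-03  1.713e+00] 0.5987448186611742
scene 214 [ 578.2 -231.1] [28.2 30.3] 39.1 z [78.5 86.6 90.6]
side 92 [ 578.8 -222.9] [29.3 23.7] 13.3 z [78.9 84.9 89.4]
wrist 0
t 31.175 tcp [431.9 -84.5 244.4] [-3.139e+00 -2.000e-03  1.714e+00] 0.5996641165485216
wrist 1460 [592.  106.7] [41.6 41.6] 43.1 z [37.8 42.8 45.4]
side 298 [592.7 106.8] [38.8 43.7] 21.2 z [36.9 41.9 44.7]
t 31.275 tcp [432.4 -84.7 244.9] [-3.140e+00 -1.000e-03  1.714e+00] 0.5991167353319446
wrist 4275 [586.3 -63. ] [ 63.4 102.7] 3.9 z [28.6 33.2 34.8]
side 900 [587.3 -62.6] [ 63.6 106.5] 3.9 z [26.5 32.1 34.5]
```

View pics/w14.png

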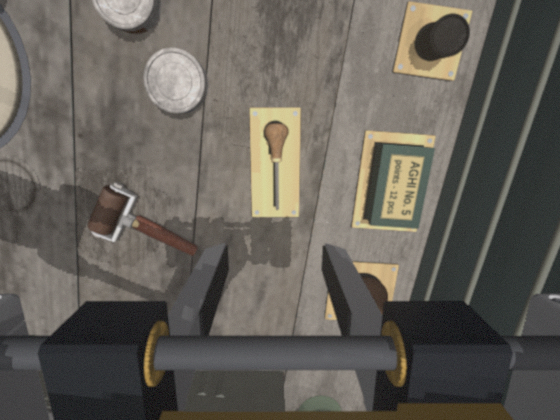

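The graver lies on its board, handle at (276,135), covering the bulb, with the blade along its silhouette. The tin, loupe and dabber are on their boards.

```bash
python3 -c "
from workcell import ctrl; print(ctrl.job_done())"
```

```text
the job is handed in; nothing more can be done
None
```

All four things are on their boards, released, and the job is handed in at about 31 s of the 112 s. No verdict was reported.

My last measurements before handing in, by camera (board centres are my own measurements, good to about 2 mm):

| Thing | Last check | Judged limit |
|---|---|---|
| Tin | centre about 1 mm off, turned within about 0.5° of its rectangle, lid at 33 mm | 12 mm, 0.2 rad |
| Loupe | centre within 1 mm, top level at 45 mm | 12 mm, 0.12 rad |
| Dabber | about 1 mm off when placed, upright | 12 mm, 0.12 rad |
| Graver | mid-handle about 2–3 mm off, axis within 1° of its silhouette, handle over the bulb | 12 mm, 0.25 rad |

- **First dabber grasp failed:** I lifted before the fingers had shut, so it stayed standing where it was. I went back and the second grasp held.
- **Disagreements between views:** The scene and side cameras differed by up to 8 mm in y on the dabber's knob. Each sees only the near side of it, so I used the wrist view. In the final check the wrist camera no longer saw the knob, and the other two still placed it around its board centre.
- **Not checked separately:** I did not measure stillness, but positions repeated within 1–2 mm between looks.

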